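# Pop the red button cap off the control desk and leave it in the wash pan

### The arm

A 6-joint arm with a two-finger parallel gripper is mounted at the origin on the work surface. World frame = base frame: x ahead of the robot, y to its left, z up, the work surface at z = 0. Lengths are in m, angles in rad, forces in N, time in s.
With the tool pointing down it reaches from about 0.25 to 0.725 m from the base axis. Payload 4 kg.
Tool frame: the origin (TCP) lies midway between the tips of the shut fingers; the grasp point (between the pads) lies 19 mm behind it; z points along the fingers, y is the direction in which the jaws open and shut (so a half turn about z gives the same grasp; the last joint's range is limited). The gripper opens to 85 mm and grips with 20 to 120 N. Pads are 22 mm wide; open, the fingers measure 114 mm over their backs; the gripper's body (76 mm by 85 mm) begins 54 mm behind the grasp point. The pads swing forward as they close: fully open they stand 13 mm farther back than shut.
Start: joints at [1.196, 0.241, 0.005, 1.335, 0, 1.571], TCP at [0.183, 0.465, 0.197] pointing down, gripper open.
Joint ranges: [-2.72, 2.72], [-1.05, 1.87], [-1.09, 1.28], [-1.99, 2.15], [-1.42, 1.44], [-3.14, 3.14]. Speed limits (rad/s): [2.79, 2.79, 3.14, 3.14, 3.14, 3.14].

### API

Orientations are given as a unit quaternion [x, y, z, w].
In Python, from workcell import get_obs, camera, camera_model, job_done, masks_of gives the robot as it stands.
- The arm moves only by the tool jog_arm, never from a script. Its argument "deltas" is a list that holds one entry, the list of rows, each a list of 7 numbers: the shift along the tool's x, y, z in mm, then the turn, a rotation vector about the tool's x, y, z in degrees, then the finger opening in mm, from 0 to 85.4. A call has 1 to 5 rows; each row shifts and turns the pose as measured when the row begins, along the tool's axes as they then stand; what a row does not reach is not made up. A row lasts 1/10 s, in which the tool goes at most 50 mm and 8.59 degrees, less where a joint would pass 70% of its speed; a pose out of reach is approached as far as the arm can. A call with a gripper value outside its range is refused whole. The fingers move at their own pace and stop on an object; the grip force is fixed at half the most. Time passes only in rows, so rows that do not move let the fingers close. It gives the time, the measured TCP pose, the force and the opening at its end, in the units of the state.
- get_obs(): the state, without advancing time (a new reading comes with each control period).
- camera(name): name is "side" or "top" or "wrist"; returns the picture (420x560x3 uint8, red, green, blue); there is no depth.
- camera_model(name): a dict with "fovy" (degrees; the focal length in pixels is half the picture's height over the tangent of half this angle, whatever the lens; pixels are square), "cx", "cy" (the principal point, pixels), "pose" (4x4, takes a point from camera to world coordinates); the wrist camera has in their place "T_tool_cam" (4x4, takes a point from camera to tool coordinates, whose origin is the TCP and whose axes are the flange's). Camera axes: x right, y down, z forward; pixel columns grow to the right and rows downward; lengths in m; the calibration is good to about 2 mm. A picture is of the moment at which its call begins: read the wrist's pose just before it. camera_model takes no time and is no camera call.
- job_done(): hands the job in, once; it reports no verdict.
Trained networks look in the newest picture that a camera, given by its name, has taken for a name from the list of things; names that differ only in an ending like _2 or _b are one class to them, and where a whole thing is asked for, a point or a joint stands for the part that bears it (a point fixed in the world has none). Each returns a list of dicts, best first, with "conf" (0 to 1); they miss things now and then, are a little off and sometimes report something else, mostly with a low value. They report only what shows in the picture. A call takes as long as a camera call. They do not tell look-alikes from the thing itself.
- masks_of(target, camera): "pixels" (420x560 bool, what is visible of it) and "at" ([column, row] in pixels, amid what is visible of it).
The state is a dict: "clock": time; "joint_pos": joint angles; "joint_vel": joint speeds; "tau": joint torques, N m; "eef_pos": TCP position; "tool_rot": TCP orientation; "ft_force": force on the tool from outside, world axes, zero at the start; "ft_torque": the same for the moment, N m; "grip_width": finger opening in m.
Only numpy, scipy, OpenCV 4.12 (cv2) and the standard library are available. Lean on these libraries where they do the work, as an engineer would, in place of code of your own. Each camera call takes 0.05 s, during which the arm holds its last target. There are 200 camera calls.

### The job

The red button cap on the sloping control desk needs washing: take the cap puller from the blue board, hook its fork under the red cap and pull it straight off the panel. Put the cap in the steel wash pan without ever touching it with the fingers, then stand the puller upright back on the blue board. Leave the green and yellow caps clipped in and do not disturb the other things on the bench.

Things in the scene. Friction and masses are not known exactly. Their poses are not given: they have to be found in the camera images.
- desk: Fixed grey control desk, 140 deep, 270 wide, its sloping panel facing the robot. Origin: on the bench under the middle of the panel; x away from its user (low front edge at -x), y along the button row, z up. Three buttons in a row across it at y = -70, 0, +70; which colour is in which place varies. Three small lamps higher up are not buttons.
- panel (a point): Middle of the desk's flat aluminium panel (160 up the slope, 270 wide), on its surface, 85 above the bench. The panel slopes 30 degrees: outward normal (-0.5, 0, 0.866), upslope direction (0.866, 0, 0.5) in the desk's frame. Low edge 45, high edge 125 above the bench. The button row lies at this height, across the slope.
- red_cap: Red mushroom cap clipped into the panel, 30 g. Origin: on its axis at the underside of its hub, which rests on the panel; z out of the panel, x upslope when clipped in. Hub 20 diameter from z 0 to 11, round head 40 diameter from 11 to 25: a gap of 11 is open all round under the head. Spring friction resists a pull along its axis with 5 to 12 N for about 11 of travel; after 14 it is free.
- red_stem (a point): Lower end of the red cap's black square stem, 10 by 10, 14 long, below the cap's origin on its axis; hidden in the panel while clipped in.
- green_cap: Green cap, the same shape, in another place of the row; leave it clipped in.
- yellow_cap: Yellow cap, the same shape, in another place of the row; leave it clipped in.
- puller: Cap puller: C-shaped steel fork with an orange handle, about 160 g, standing by itself on its flat fork. Origin: underside of the fork, on the handle's axis; z up along the handle, x towards the fork's open end. Fork plate 4 thick, 44 wide, 9 wide prongs reaching to x = +22, slot between them 26 wide, open to +x, closed at x = -13: there the hub of a cap fits in.
- puller_handle (a point): Middle of the puller's handle, 70 above its origin. Handle 22 (x) by 16 (y), from z 38 to 98. A web behind the slot (x -34 to -28, 36 wide) carries a bridge under the handle, z 32 to 38, x -34 to +14, so that 28 is clear between fork and bridge for a cap's head. With the slot round a hub, the handle is in line with the cap's axis.
- board: Fixed blue board, 200 (x) by 180 (y), 12 thick; origin: centre of its underside, z up. The puller stands on it at the start.
- pan: Fixed steel wash pan, open on top, 220 (x) by 172 (y), 50 high, walls and floor about 4 thick, with a rim lip 12 wide around it outside; origin: centre of its underside.
- mug: Bystander: white mug, 76 diameter, 85 high; origin under its centre.
- bowl: Bystander: steel bowl, 90 diameter, 45 high; origin under its centre.
- soap_bottle: Bystander: green bottle, 60 diameter, 170 high; origin under its centre.
- spice_jar: Bystander: glass jar with a white lid, 60 diameter, 80 high; origin under its centre.
- tin: Bystander: tin with a yellow label, 74 diameter, 60 high; origin under its centre.
- brush: Bystander: wooden brush, 130 long, lying on the bench, handle to its -x; origin under its middle.
Not all that is in view belongs to the job. What is shaped like the puller but pink is not meant. Several things have the shape of the red_cap; the one meant has the colours described above.

How it is judged:
By the outcome, as a careful person would: the job done as asked, in the order asked, and still so for the second after the job is handed in, with the robot touching nothing.
It also fails if it takes over 64 s, if anything falls off the work surface, if the arm or the gripper's body presses on something with over 40 N, if the wrist force passes 120 N, or if a joint passes its speed limit or range.

## Working session

There is one attempt and no reset: what is moved stays moved. The work goes in short steps, Python scripts to look and compute and a tool call to move; the robot and the scene stay as the last step left them, time stands still between calls to the robot, and variables do not carry over. Pictures are saved under pics/ and viewed, about 8 in all and at most 12, crops included, and the job is handed in when it is done.

Besides the shell and the picture viewer there is one more tool, called after "Emit:" as name(argument=value, ...), one argument or row to a line, values as JSON. jog_arm: Moves the arm, as the interface text tells. Its arguments: {"type":"object","properties":{"deltas":{"type":"array"}},"required":["deltas"]}

```bash
mkdir -p pics; ls
cat > h.py <<'E'
import numpy as np, cv2
from scipy.spatial.transform import Rotation as R
from workcell import *
def save(im,n,crop=None,scale=1):
    if crop: im=im[crop[1]:crop[3],crop[0]:crop[2]]
    im=cv2.resize(im,None,fx=scale,fy=scale,interpolation=cv2.INTER_CUBIC)
    cv2.imwrite('pics/'+n,im[:,:,::-1])
def pose(name,o=None):
    m=camera_model(name)
    if name!='wrist': return m,np.array(m['pose'])
    o=o or get_obs(); T=np.eye(4);T[:3,:3]=R.from_quat(o['tool_rot']).as_matrix();T[:3,3]=o['eef_pos']
    return m,T@np.array(m['T_tool_cam'])
def ray(name,px,o=None):
    m,T=pose(name,o); f=210/np.tan(np.radians(m['fovy'])/2)
    d=T[:3,:3]@np.array([(px[0]-m['cx'])/f,(px[1]-m['cy'])/f,1]); return T[:3,3],d/np.linalg.norm(d)
def atz(name,px,z,o=None):
    p,d=ray(name,px,o); return p+d*(z-p[2])/d[2]
def proj(name,P,o=None):
    m,T=pose(name,o); f=210/np.tan(np.radians(m['fovy'])/2)
    q=(np.asarray(P)-T[:3,3])@T[:3,:3]; return np.c_[m['cx']+f*q[...,0]/q[...,2],m['cy']+f*q[...,1]/q[...,2]] if q.ndim>1 else np.array([m['cx']+f*q[0]/q[2],m['cy']+f*q[1]/q[2]])
def tri(rs):
    A=sum(np.eye(3)-np.outer(d,d) for p,d in rs); b=sum((np.eye(3)-np.outer(d,d))@p for p,d in rs); return np.linalg.solve(A,b)
E
python3 - <<'E'
from h import *
np.set_printoptions(precision=3,suppress=True)
for c in ['top','side']:
    im=camera(c); save(im,c+'0.png',scale=1.4); print(c,camera_model(c))
    for t in ['puller','puller_handle','red_cap','green_cap','yellow_cap','panel','desk','board','pan']:
        print(c,t,[(np.round(r['at']).tolist(),round(r['conf'],2),int(r['pixels'].sum())) for r in masks_of(t,c)][:4])
print(camera_model('wrist'));print(get_obs())
E
```

```text
pics
top {'fovy': 51.89841382472422, 'cx': 278.78207732273194, 'cy': 212.67768651880115, 'pose': array([[-0.004, -0.986,  0.164,  0.343],
       [-1.   ,  0.003, -0.006,  0.009],
       [ 0.005, -0.164, -0.986,  1.316],
       [ 0.   ,  0.   ,  0.   ,  1.   ]])}
top puller [([375.0, 247.0], 0.72, 293), ([393.0, 294.0], 0.6, 282)]
top puller_handle [([377.0, 251.0], 0.82, 301), ([393.0, 296.0], 0.62, 242), ([246.0, 188.0], 0.45, 154)]
top red_cap [([247.0, 186.0], 0.71, 154), ([374.0, 247.0], 0.45, 267)]
top green_cap [([295.0, 192.0], 0.5, 128)]
top yellow_cap [([270.0, 193.0], 0.42, 154)]
top panel [([266.0, 182.0], 0.96, 4784)]
top desk [([263.0, 182.0], 0.9, 4561)]
top board [([365.0, 235.0], 0.78, 3587)]
top pan [([185.0, 231.0], 0.86, 5469)]
side {'fovy': 56.675406446043475, 'cx': 280.4496049034284, 'cy': 211.90766167167484, 'pose': array([[-0.977, -0.141,  0.161,  0.418],
       [-0.214,  0.642, -0.736,  0.683],
       [ 0.   , -0.754, -0.657,  0.675],
       [ 0.   ,  0.   ,  0.   ,  1.   ]])}
side puller [([342.0, 158.0], 0.86, 457), ([390.0, 160.0], 0.85, 293), ([248.0, 225.
[... 537 characters left out ...]
)]
{'fovy': 67.07208718597556, 'cx': 279.7407032728162, 'cy': 212.70262911497105, 'T_tool_cam': array([[ 0.001, -0.958, -0.287,  0.072],
       [ 1.   ,  0.   ,  0.001,  0.   ],
       [-0.001, -0.287,  0.958, -0.176],
       [ 0.   ,  0.   ,  0.   ,  1.   ]])}
{'clock': 1.0, 'joint_pos': array([1.196, 0.241, 0.005, 1.335, 0.   , 1.571]), 'joint_vel': array([-0.002, -0.001, -0.001, -0.   ,  0.   ,  0.001]), 'tau': array([  0.   , -37.222,  25.27 ,   0.001,  -0.   ,  -0.   ]), 'eef_pos': array([0.183, 0.465, 0.197]), 'tool_rot': array([ 0.186,  0.982,  0.   , -0.   ]), 'ft_force': array([ 0.324,  1.09 , -0.51 ]), 'ft_torque': array([ 0.018, -0.052,  0.015]), 'grip_width': 0.08540054520401771}
```

View pics/top0.png

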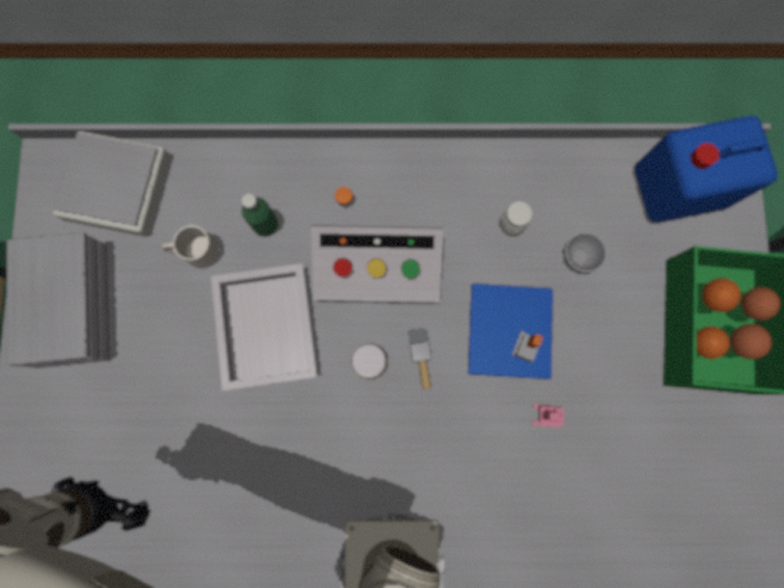

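View pics/side0.png

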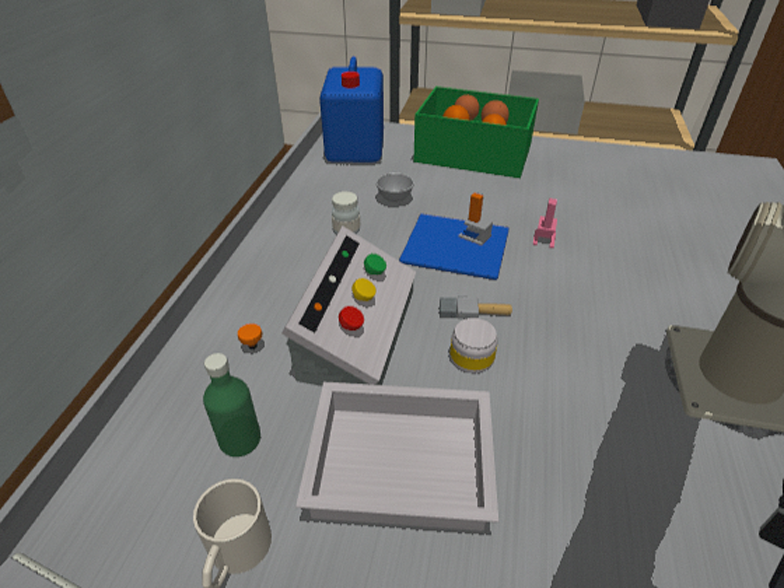

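The puller meant is the orange-handled one on the board (top image about 383,243). The look-alike is the pink puller (393,296). The red cap is the leftmost on the desk (245,191). Its look-alikes are the loose orange cap (246,140) and the blue can's red lid (504,111).

Run:
```python
from h import *
np.set_printoptions(precision=4,suppress=True)
S={}
def hsvmask(im,ranges):
    h=cv2.cvtColor(im,cv2.COLOR_RGB2HSV);m=0
    for lo,hi in ranges: m=m|cv2.inRange(h,lo,hi)
    return m
ims={c:camera(c) for c in['top','side']}
guess={'red':((245,191),(250,227)),'yellow':((269,192),(260,207)),'green':((293,192),(268,189)),'handle':((383,243),(340,148)),'pinkh':((393,296),(393,150)),'loose':((246,140),(179,240))}
for n,(a,b) in guess.items():
    rs=[]
    for c,px in(('top',a),('side',b)):
        im=ims[c]; h=cv2.cvtColor(im,cv2.COLOR_RGB2HSV).astype(int); s=h[px[1],px[0]]
        dh=np.abs(h[...,0]-s[0]);dh=np.minimum(dh,180-dh)
        m=((dh<8)&(h[...,1]>s[1]*.6)&(h[...,2]>40)).astype(np.uint8)
        k,l,st,ce=cv2.connectedComponentsWithStats(m); i=l[px[1],px[0]]
        print(n,c,st[i],ce[i]); rs.append(ray(c,ce[i]))
    print(n,tri(rs))
for n,px in {'p0':(312,228),'p1':(442,230),'p2':(439,301),'p3':(312,300)}.items():
    z=.125 if n in('p0','p1') else .045
    print(n,atz('top',np.array(px)/1.4,z))
for n,px in {'b0':(472,285),'b1':(552,288),'b2':(551,378),'b3':(469,374)}.items(): print(n,atz('top',np.array(px)/1.4,.012))
for n,px in {'n0':(212,277),'n1':(303,265),'n2':(316,375),'n3':(223,388)}.items(): print(n,atz('top',np.array(px)/1.4,.05))
print('tin',atz('top',np.array((369,361))/1.4,.06),'brush',atz('top',np.array((420,358))/1.4,.01))
a=ims['top'][215:275,335:410]; b=ims['side'][130:185,310:380]
o=np.hstack([cv2.resize(a,(400,320),interpolation=cv2.INTER_CUBIC),cv2.resize(b,(400,320),interpolation=cv2.INTER_CUBIC)]); save(o,'pul.png')
```

```text
red top [239 185  12  12 119] [244.4706 190.605 ]
red side [242 219  18  17 237] [250.3249 226.9916]
red [0.6115 0.1002 0.0987]
yellow top [263 185  13  13 135] [268.7185 191.1778]
yellow side [251 199  17  16 208] [259.2692 206.6346]
yellow [0.6098 0.0303 0.0985]
green top [287 186  12  13 115] [292.9217 191.687 ]
green side [260 181  16  15 178] [267.2303 188.5787]
green [ 0.6083 -0.0395  0.0982]
handle top [378 240   9   8  52] [381.7115 243.5   ]
handle side [335 138  10  21 166] [339.3735 147.6386]
handle [ 0.4589 -0.2944  0.0792]
pinkh top [380 289  23  16 282] [392.2163 296.8759]
pinkh side [381 141  17  36 315] [390.7238 159.9048]
pinkh [ 0.307  -0.3288  0.0367]
loose top [239 134  13  12 124] [245.1694 139.4435]
loose side [170 231  17  17 214] [178.1308 238.5187]
loose [0.7889 0.1048 0.0301]
p0 [0.6858 0.1605 0.125 ]
p1 [ 0.681  -0.1043  0.125 ]
p2 [ 0.5473 -0.1027  0.045 ]
p3 [0.5502 0.1679 0.045 ]
b0 [ 0.588  -0.1788  0.012 ]
b1 [ 0.5809 -0.3545  0.012 ]
b2 [ 0.3848 -0.343   0.012 ]
b3 [ 0.3939 -0.1673  0.012 ]
n0 [0.5997 0.3813 0.05  ]
n1 [0.6254 0.1879 0.05  ]
n2 [0.3914 0.1562 0.05  ]
n3 [0.3654 0.3481 0.05  ]
tin [0.4194 0.0458 0.06  ] brush [ 0.4286 -0.0627  0.01  ]
```

View pics/pul.png

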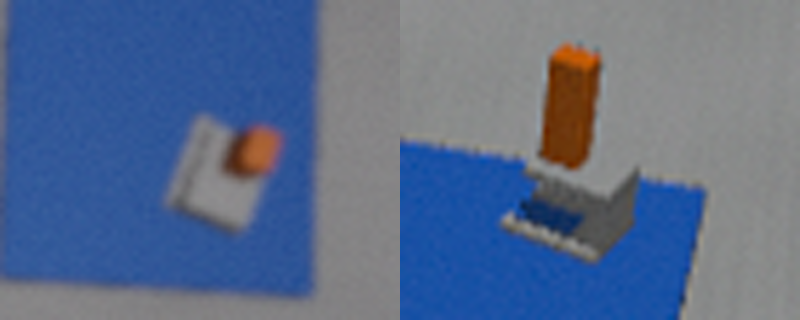

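The crop confirms it: an orange handle on a steel fork standing on the blue board. The web is on the side nearer the robot and the opening faces roughly +x, yawed about -20°. I'm moving there for a close look.

Emit:
jog_arm(
  deltas=[
    [[-31,-36,-4,0,0,0,85],[-31,-36,-4,0,0,0,85],[-31,-36,-4,0,0,0,85],[-31,-36,-4,0,0,0,85],[-31,-36,-4,0,0,0,85]],
  ],
)

```text
clock: 1.6
eef_pos: [0.2628, 0.2396, 0.2152]
tool_rot: [0.18, 0.984, 0.0, 0.0]
ft_force: [1.0, 0.9, 0.7]
grip_width: 0.0849
```

Emit:
jog_arm(
  deltas=[
    [[-31,-36,-4,0,0,0,85],[-31,-36,-4,0,0,0,85],[-31,-36,-4,0,0,0,85],[-31,-36,-4,0,0,0,85],[-31,-36,-4,0,0,0,85]],
  ],
)

```text
clock: 2.1
eef_pos: [0.3456, 0.0076, 0.2378]
tool_rot: [0.179, 0.984, 0.002, 0.004]
ft_force: [1.6, 1.5, 0.6]
grip_width: 0.0848
```

Emit:
jog_arm(
  deltas=[
    [[-31,-36,0,0,0,0,85],[-31,-36,0,0,0,0,85],[-31,-36,0,0,0,0,85],[-31,-36,0,0,0,0,85],[-31,-36,0,0,0,0,85]],
  ],
)

```text
clock: 2.6
eef_pos: [0.4293, -0.2266, 0.2409]
tool_rot: [0.18, 0.984, 0.002, 0.008]
ft_force: [1.8, 0.4, 0.3]
grip_width: 0.0848
```

Emit:
jog_arm(
  deltas=[
    [[-24,-25,10,0,0,0,85],[-24,-25,10,0,0,0,85],[0,0,0,0,0,0,85]],
  ],
)

```text
clock: 2.9
eef_pos: [0.4587, -0.2996, 0.2194]
tool_rot: [0.184, 0.983, 0.001, 0.009]
ft_force: [-0.0, 0.1, 0.1]
grip_width: 0.085
```

Run:
```python
from h import *
np.set_printoptions(precision=4,suppress=True)
o=get_obs(); im=camera('wrist'); np.save('w1.npy',im); save(im,'w1.png',scale=1.4)
print(o['eef_pos'],o['tool_rot'],o['joint_pos'],camera_model('wrist')['T_tool_cam'])
for t in['puller','puller_handle']: print([(r['at'],r['conf'],r['pixels'].sum()) for r in masks_of(t,'wrist')])
```

```text
[ 0.4587 -0.2996  0.2194] [0.184  0.9829 0.0014 0.0086] [-0.5844  0.3158  0.1651  1.4054  0.0093 -0.2143] [[ 0.0008 -0.9578 -0.2875  0.0725]
 [ 1.      0.0004  0.0013  0.0002]
 [-0.0012 -0.2875  0.9578 -0.1763]
 [ 0.      0.      0.      1.    ]]
[([287.0, 175.5], 0.84, np.int64(1912))]
[([286.6, 173.0], 0.85, np.int64(1889)), ([198.1, 61.3], 0.72, np.int64(2595))]
```

View pics/w1.png

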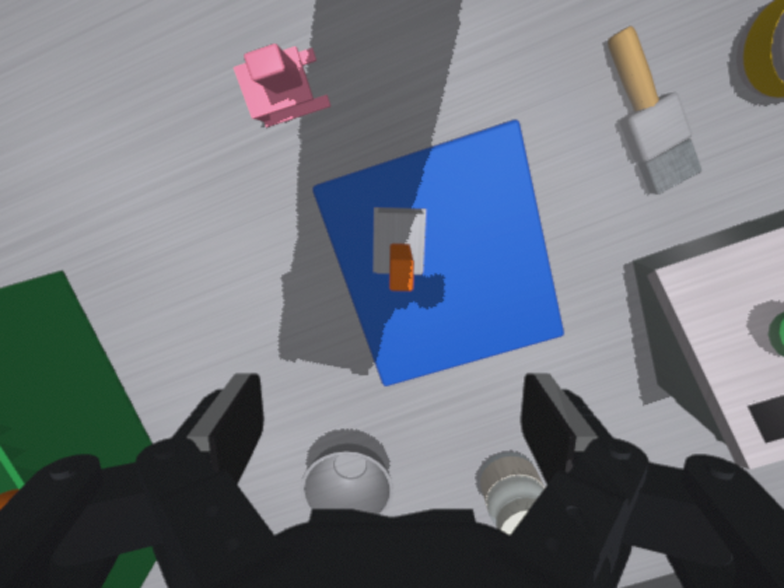

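The wrist view shows the puller at about (400,245) in the 784-wide picture. The web is on the robot side (up), the opening is down, and it is nearly aligned with the tool axes. The pink one is at (275,82), off the board. Next I fit the pose by silhouette.

```bash
cat > fit.py <<'E'
from h import *
from scipy.optimize import minimize
PB=[(-34,22,-22,22,0,4),(-34,-28,-18,18,0,38),(-34,14,-10,10,32,38)]; HB=[(-11,11,-8,8,38,98)]
def corners(b): return np.array([[x,y,z] for x in b[:2] for y in b[2:4] for z in b[4:]])/1000
def render(boxes,Rm,t,cam,o,sc=4):
    m=np.zeros((420*sc,560*sc),np.uint8)
    for b in boxes:
        p=proj(cam,corners(b)@Rm.T+t,o); cv2.fillConvexPoly(m,cv2.convexHull(((p+.5)*sc).astype(np.int32)),1)
    return cv2.resize(m.astype(np.float32),(560,420),interpolation=cv2.INTER_AREA)
E
python3 - <<'E'
from fit import *
np.set_printoptions(precision=4,suppress=True)
o=get_obs(); im=np.load('w1.npy'); h=cv2.cvtColor(im,cv2.COLOR_RGB2HSV)
win=np.zeros((420,560),bool); win[138:222,255:320]=1
org=(h[...,0]<15)&(h[...,1]>150)&win
allm=~((h[...,0]>100)&(h[...,0]<125)&(h[...,1]>130))&win
n,l,st,c=cv2.connectedComponentsWithStats(allm.astype(np.uint8)); allm=l==1+st[1:,4].argmax()
print(org.sum(),allm.sum())
def cost(v,out=False):
    Rm=R.from_euler('z',v[2],degrees=True).as_matrix(); t=np.array([v[0]/1000,v[1]/1000,.012])
    a=render(HB,Rm,t,'wrist',o); b=render(PB+HB,Rm,t,'wrist',o)
    return np.abs(a-org)[win].sum()*2+np.abs(b-allm)[win].sum()
best=min((minimize(cost,[459,-294,y],method='Nelder-Mead',options=dict(initial_simplex=[[459,-294,y],[469,-294,y],[459,-284,y],[459,-294,y+8]])) for y in(-22,-40,-5)),key=lambda r:r.fun)
print(best.x,best.fun)
q=R.from_quat(o['tool_rot']); print(q.as_matrix())
# target tool: z down, y along puller y
P=np.array([best.x[0]/1000,best.x[1]/1000,.012+.070])
d=(P-o['eef_pos'])@q.as_matrix()*1000; print('handle mid in tool mm',d)
yw=np.radians(best.x[2]); Rt=np.c_[[-np.cos(yw),-np.sin(yw),0],[-np.sin(yw),np.cos(yw),0],[0,0,-1]]
print('rotvec deg',(q.inv()*R.from_matrix(Rt)).as_rotvec(degrees=True))
E
```

```text
489 2005
[ 461.1881 -288.7685  -23.2093] 302.3125
[[-0.9334  0.3583  0.0188]
 [ 0.3583  0.9336  0.0001]
 [-0.0175  0.0068 -0.9998]]
handle mid in tool mm [  1.9471   6.8401 139.9228]
rotvec deg [0.4111 0.9958 2.2105]
```

Emit:
jog_arm(
  deltas=[
    [[2,11,0,0.4,1,2.2,85],[0,0,40,0,0,0,85],[0,0,40,0,0,0,85],[0,0,0,0,0,0,85]],
  ],
)

```text
clock: 3.45
eef_pos: [0.4612, -0.2804, 0.1458]
tool_rot: [0.199, 0.98, -0.001, 0.004]
ft_force: [-0.1, 0.5, 0.0]
grip_width: 0.0846
```

Run:
```python
from h import *
np.set_printoptions(precision=4,suppress=True)
o=get_obs();q=R.from_quat(o['tool_rot']); im=camera('wrist'); save(im,'w2.png')
P=np.array([.4612,-.2888,.082]); print(o['eef_pos'],(P-o['eef_pos'])@q.as_matrix()*1000)
h=cv2.cvtColor(im,cv2.COLOR_RGB2HSV); m=((h[...,0]<15)&(h[...,1]>150)).astype(np.uint8)
n,l,st,c=cv2.connectedComponentsWithStats(m); i=1+st[1:,4].argmax(); print(st[i],c[i])
yw=np.radians(-23.2); Rp=R.from_euler('z',yw).as_matrix()
cs=np.array([[x,y,z] for x in(-11,11) for y in(-8,8) for z in(38,98)])/1000@Rp.T+[.4612,-.2888,.012]
p=proj('wrist',cs,o);print(p.min(0),p.max(0)); print((q.inv()*R.from_matrix(np.c_[[-np.cos(yw),-np.sin(yw),0],[-np.sin(yw),np.cos(yw),0],[0,0,-1]])).as_rotvec(degrees=True))
```

```text
[ 0.4612 -0.2804  0.1458] [-2.7682 -7.7377 63.8143]
[253 197  22  47 945] [264.0624 220.5407]
[256.4678 193.436 ] [279.3741 243.0193]
[-0.0241  0.4504  0.2415]
```

Emit:
jog_arm(
  deltas=[
    [[-2,-8,10,0,0.4,0.2,85],[0,0,35,0,0,0,85],[0,0,32,0,0,0,85],[0,0,0,0,0,0,85]],
  ],
)

```text
clock: 3.9
eef_pos: [0.4689, -0.2942, 0.0806]
tool_rot: [0.2, 0.98, -0.005, 0.011]
ft_force: [-0.5, 0.1, -0.2]
grip_width: 0.085
```

Run:
```python
from h import *
np.set_printoptions(precision=4,suppress=True)
o=get_obs();q=R.from_quat(o['tool_rot'])
for P in ([.4612,-.2888,.082],[.4606,-.2903,.082]): print(o['eef_pos'],(P-o['eef_pos'])@q.as_matrix()*1000)
```

```text
[ 0.4689 -0.2942  0.0806] [ 9.1922  1.8984 -1.6305]
[ 0.4689 -0.2942  0.0806] [ 9.1572  0.2832 -1.6221]
```

Emit:
jog_arm(
  deltas=[
    [[9,0,3,-0.3,1.4,0,85],[0,0,13,0,0,0,85],[0,0,0,0,0,0,85]],
  ],
)

```text
clock: 4.2
eef_pos: [0.4634, -0.2932, 0.0692]
tool_rot: [0.2, 0.98, -0.001, 0.003]
ft_force: [-0.0, -0.1, -0.8]
grip_width: 0.0851
```

```bash
cat > st.py <<'E'
from h import *
np.set_printoptions(precision=4,suppress=True)
import sys
def rel(P,Rt=None):
    o=get_obs();q=R.from_quat(o['tool_rot']); print(o['eef_pos'],'d',(np.array(P)-o['eef_pos'])@q.as_matrix()*1000, 'F',o['ft_force'],'g',o['grip_width'])
    if Rt is not None: print('rv',(q.inv()*R.from_matrix(Rt)).as_rotvec(degrees=True))
def down(yaw):
    y=np.radians(yaw); return np.c_[[-np.cos(y),-np.sin(y),0],[-np.sin(y),np.cos(y),0],[0,0,-1]]
E
python3 - <<'E'
from st import *
rel([.4606,-.2903,.063],down(-23.2))
E
```

```text
[ 0.4634 -0.2932  0.0692] d [3.7455 1.5801 6.1378] F [-0.0024 -0.0964 -0.7719] g 0.08510232188412609
rv [-0.0357  0.3436  0.123 ]
```

Emit:
jog_arm(
  deltas=[
    [[4,1.5,6,0,0.3,0,85],[0,0,0,0,0,0,85],[0,0,0,0,0,0,40],[0,0,0,0,0,0,10],[0,0,0,0,0,0,10]],
  ],
)

```text
clock: 4.7
eef_pos: [0.4618, -0.2911, 0.0653]
tool_rot: [0.2, 0.98, -0.001, 0.002]
ft_force: [-0.4, 0.0, 0.7]
grip_width: 0.0437
```

Emit:
jog_arm(
  deltas=[
    [[0,0,0,0,0,0,0],[0,0,0,0,0,0,0],[0,0,0,0,0,0,0],[0,0,0,0,0,0,0]],
  ],
)

```text
clock: 5.1
eef_pos: [0.4621, -0.2916, 0.0658]
tool_rot: [0.2, 0.98, -0.002, 0.003]
ft_force: [1.1, -1.3, -0.3]
grip_width: 0.0141
```

Run:
```python
from st import *
rel([.4606,-.2903,.063],down(-23.2))
```

```text
[ 0.4621 -0.2916  0.0658] d [1.9656 0.6426 2.774 ] F [ 1.1285 -1.2827 -0.2767] g 0.014062211821950938
rv [-0.1285  0.3558  0.1221]
```

Add to st.py:
```python
from scipy.spatial.transform import Slerp
def plan(P,Rt,n):
    o=get_obs();q=R.from_quat(o['tool_rot']);p0=o['eef_pos'];s=Slerp([0,1],R.concatenate([q,R.from_matrix(Rt)]))
    print('start',p0,q.as_quat(),'F',o['ft_force'],o['ft_torque'],'g',o['grip_width'],'t',o['clock'])
    for i in range(n):
        a,b=s(i/n),s((i+1)/n); print(np.round(np.r_[((np.array(P)-p0)/n)@a.as_matrix()*1000,(a.inv()*b).as_rotvec(degrees=True)],1).tolist())
def tilt(yaw,a=30):  # puller z along panel normal, x upslope
    return R.from_euler('z',yaw,degrees=True).as_matrix()@R.from_euler('y',-a,degrees=True).as_matrix()@np.diag([-1.,1,-1])
```

```text
(no output)
```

Emit:
jog_arm(
  deltas=[
    [[0,0,-20,0,0,0,0],[0,0,-40,0,0,0,0],[0,0,-50,0,0,0,0],[0,0,-50,0,0,0,0],[0,0,-25,0,0,0,0]],
  ],
)

```text
clock: 5.6
eef_pos: [0.4563, -0.2873, 0.2481]
tool_rot: [0.2, 0.98, 0.002, -0.007]
ft_force: [0.8, -0.2, -1.7]
grip_width: 0.014
```

Run:
```python
from st import *
print(tilt(-1.3))
plan([.47,.10,.22],tilt(-1.3),10)
```

```text
[[-0.8658  0.0227  0.4999]
 [ 0.0196  0.9997 -0.0113]
 [-0.5     0.     -0.866 ]]
start [ 0.4563 -0.2873  0.2481] [ 0.2     0.9798  0.0024 -0.0069] F [ 0.831  -0.2424 -1.6928] [-0.0683 -0.1115  0.0159] g 0.014009457118030911 t 5.6
[13.9, 36.2, 3.1, -0.5, -3.0, -2.1]
[12.7, 36.6, 2.7, -0.5, -3.0, -2.1]
[11.4, 37.1, 2.4, -0.5, -3.0, -2.1]
[10.2, 37.4, 2.2, -0.5, -3.0, -2.1]
[8.9, 37.8, 2.1, -0.5, -3.0, -2.1]
[7.6, 38.1, 2.0, -0.5, -3.0, -2.1]
[6.3, 38.3, 2.0, -0.5, -3.0, -2.1]
[4.9, 38.5, 2.0, -0.5, -3.0, -2.1]
[3.6, 38.6, 2.2, -0.5, -3.0, -2.1]
[2.3, 38.7, 2.4, -0.5, -3.0, -2.1]
```

Emit:
jog_arm(
  deltas=[
    [[14,36,3,-0.5,-3,-2.1,0],[13,37,3,-0.5,-3,-2.1,0],[11,37,2,-0.5,-3,-2.1,0],[10,37,2,-0.5,-3,-2.1,0],[9,38,2,-0.5,-3,-2.1,0]],
  ],
)

```text
clock: 6.1
eef_pos: [0.4687, -0.0945, 0.2363]
tool_rot: [0.109, 0.985, -0.004, 0.134]
ft_force: [0.6, 0.9, -2.0]
grip_width: 0.0138
```

Emit:
jog_arm(
  deltas=[
    [[8,38,2,-0.5,-3,-2.1,0],[6,38,2,-0.5,-3,-2.1,0],[5,38,2,-0.5,-3,-2.1,0],[4,38,2,-0.5,-3,-2.1,0],[0,0,0,0,0,0,0]],
  ],
)

```text
clock: 6.6
eef_pos: [0.4667, 0.0693, 0.2192]
tool_rot: [0.027, 0.971, -0.005, 0.238]
ft_force: [0.3, -1.0, -2.4]
grip_width: 0.014
```

Run:
```python
from st import *
plan([.47,.10,.22],tilt(-1.3),1)
im=camera('wrist'); np.save('w3.npy',im); save(im,'w3.png',scale=1.4)
```

```text
start [0.4667 0.0693 0.2192] [ 0.0266  0.9708 -0.0051  0.2383] F [ 0.2747 -0.9766 -2.4088] [ 0.0146  0.6943 -0.0007] g 0.013980542368198661 t 6.6
[-1.8, 30.9, 0.1, -0.7, -2.4, -1.7]
```

View pics/w3.png

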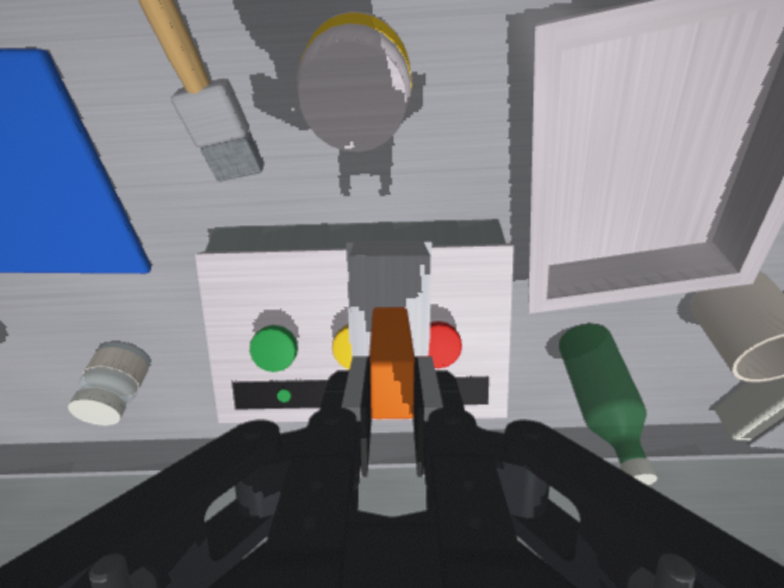

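The view shows the puller held, web toward the camera (350–428, 243–308), handle at about (391,350). Red cap is at (440,345), yellow half hidden, green at (273,348). I'll check the in-hand pose and desk model with an overlay.

```bash
cat > ov.py <<'E'
from fit import *
def desk(v): # x,y of panel mid, yaw
    Rd=R.from_euler('z',v[2],degrees=True).as_matrix(); n=Rd@[-.5,0,.866]; u=Rd@[.866,0,.5]; y=Rd@[0,1,0]
    return np.array([v[0],v[1],.085]),u,y,n
def pullT(o,x,y,z,pitch,yaw=0):
    T=R.from_quat(o['tool_rot']); Rp=T.as_matrix()@np.diag([-1.,1,-1])@R.from_euler('yz',[pitch,yaw],degrees=True).as_matrix()
    return Rp,o['eef_pos']+T.apply(np.array([x,y,z])/1000)
def over(im,cam,o,dv,pp,crop,sc,name):
    x0,y0,x1,y1=crop; a=cv2.resize(im[y0:y1,x0:x1],None,fx=sc,fy=sc,interpolation=cv2.INTER_CUBIC)[:,:,::-1].copy()
    def pl(P,col,closed=True): cv2.polylines(a,[np.round((proj(cam,P,o)+.5-[x0,y0])*sc).astype(np.int32)],closed,col,1)
    c,u,y,n=desk(dv)
    pl(np.array([c+i*.08*u+j*.135*y for i,j in((-1,-1),(-1,1),(1,1),(1,-1))]),(255,0,255))
    th=np.linspace(0,2*np.pi,40)[:,None]
    for k in(-.07,0,.07): pl(c+k*y+.025*n+.02*(np.cos(th)*u+np.sin(th)*y),(255,255,0)); pl(c+k*y+.011*n+.02*(np.cos(th)*u+np.sin(th)*y),(0,128,0))
    if pp is not None:
        Rp,t=pullT(o,*pp)
        for b in PB+HB:
            C=corners(b)@Rp.T+t
            for i in range(8):
                for j in range(i):
                    if bin(i^j).count('1')==1: pl(C[[i,j]],(0,255,0),False)
    cv2.imwrite('pics/'+name,a)
E
python3 - <<'E'
from ov import *
o=get_obs(); im=np.load('w3.npy')
over(im,'wrist',o,(.6195,.0305,-1.3),(2,0,54,0),(130,140,380,320),3.2,'ov3.png')
E
```

```text
(no output)
```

View pics/ov3.png

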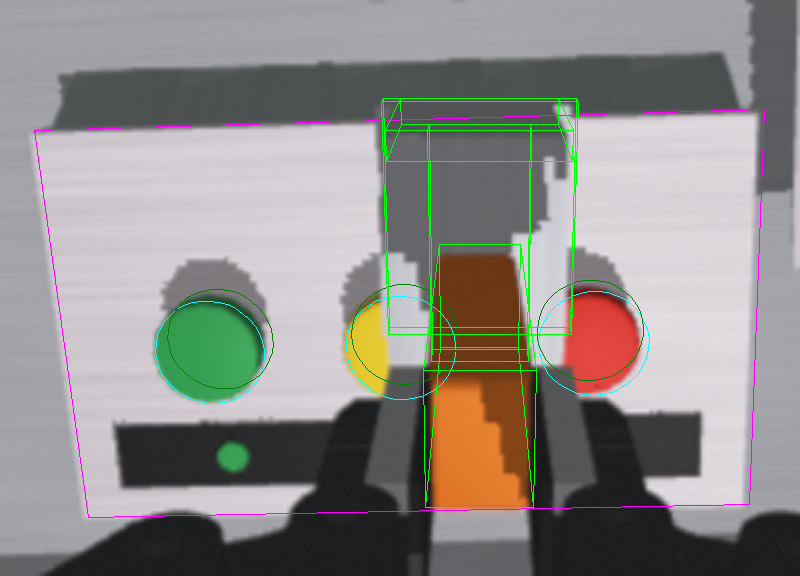

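The overlay matches to within 2–3 px. The caps and panel are right, and the puller's in-hand rows are off by about 3 px, so I refine that with a point fit.

Run:
```python
from ov import *
from scipy.optimize import least_squares
o=get_obs()
pts=np.array([[-11,0,38],[-11,0,98],[11,0,98],[-34,0,0]])/1000; rows=140+np.array([255,380,508,106])/3.2
def f(v):
    Rp,t=pullT(o,v[0],0,v[1],v[2]); return np.r_[proj('wrist',pts@Rp.T+t,o)[:,1]-rows-.0,(v[1]-54)/1.5,(v[2])/2]
s=least_squares(f,[2,54,0]); print(s.x,f(s.x)); print(f([2,54,0]))
c,u,y,n=desk((.6195,.0305,-1.3)); print(c+.07*y)
im=np.load('w3.npy'); h=cv2.cvtColor(im,cv2.COLOR_RGB2HSV)
```

```text
[-0.59905261 55.09407008 -0.430995  ] [-0.90829579 -0.87428055  1.42741413  0.35229172  0.72938005 -0.2154975 ]
[-3.809458   -3.53372094 -0.84206947 -2.87723833  0.          0.        ]
[0.62108811 0.10048198 0.085     ]
```

```bash
cat >> ov.py <<'E'
from st import plan,tilt,down,rel
PX,PZ=-.0,54.5
def tcp_for(P,Rt): return np.asarray(P)-Rt@(np.array([PX,0,PZ])/1000)
CAP=np.array([.621,.099,.085]); DV=(.6195,.0305,-1.3)
def pre(up,out,lat=0):
    c,u,y,n=desk(DV); return tcp_for(CAP+(up*u+out*n+lat*y)/1000,tilt(-1.3))
E
python3 - <<'E'
from ov import *
plan(pre(-62,30),tilt(-1.3),2)
E
```

```text
start [0.4673 0.0673 0.2197] [ 0.0281  0.9708 -0.0061  0.2382] F [-0.3374 -0.8886 -2.4154] [-0.0183  0.7447 -0.0052] g 0.014138733325676894 t 6.65
[-3.3, 18.5, 54.0, -0.4, -1.2, -0.9]
[-2.4, 18.0, 54.2, -0.4, -1.2, -0.9]
```

Emit:
jog_arm(
  deltas=[
    [[-2,13,36,-0.3,-0.8,-0.6,0],[-2,12,36,-0.3,-0.8,-0.6,0],[-2,12,30,-0.2,-0.8,-0.6,0],[0,0,0,0,0,0,0]],
  ],
)

```text
clock: 7.05
eef_pos: [0.5258, 0.1002, 0.1325]
tool_rot: [0.012, 0.965, -0.004, 0.26]
ft_force: [-1.2, -1.0, -2.1]
grip_width: 0.0142
```

Run:
```python
from ov import *
plan(pre(-62,30),tilt(-1.3),1)
o=get_obs();im=camera('wrist');np.save('w4.npy',im)
over(im,'wrist',o,DV,(0,0,54.5,0),(130,130,380,310),3.2,'ov4.png')
```

```text
start [0.5258 0.1002 0.1325] [ 0.0124  0.9655 -0.0043  0.2601] F [-1.2078 -0.9917 -2.1241] [-0.0026  0.8231 -0.0005] g 0.014170007290700835 t 7.05
[3.3, 1.0, 4.2, -0.2, 0.2, -0.1]
```

View pics/ov4.png

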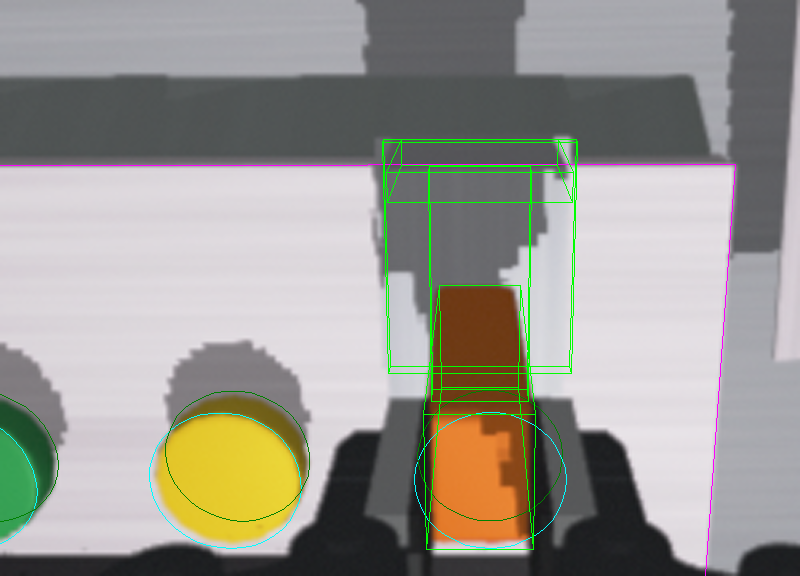

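Emit:
jog_arm(
  deltas=[
    [[4,1.5,12,-0.2,0.2,0,0],[0,0,12,0,0,0,0],[0,0,0,0,0,0,0]],
  ],
)

```text
clock: 7.4
eef_pos: [0.5366, 0.0974, 0.1138]
tool_rot: [0.015, 0.966, -0.004, 0.26]
ft_force: [0.4, -0.9, -1.9]
grip_width: 0.0141
```

Run:
```python
from ov import *
plan(pre(-62,3.5),tilt(-1.3),1)
```

```text
start [0.5366 0.0974 0.1138] [ 0.0154  0.9655 -0.0036  0.2598] F [ 0.4086 -0.8932 -1.8824] [-0.001   0.7796 -0.0095] g 0.014144870501656314 t 7.4
[3.4, 3.5, 9.1, -0.2, 0.1, -0.5]
```

Emit:
jog_arm(
  deltas=[
    [[4,4,4,-0.2,0.1,-0.5,0],[0,0,4,0,0,0,0],[0,0,0,0,0,0,0]],
  ],
)

```text
clock: 7.7
eef_pos: [0.5386, 0.1001, 0.1077]
tool_rot: [0.012, 0.965, -0.003, 0.261]
ft_force: [-0.9, 0.4, -1.9]
grip_width: 0.014
```

Run:
```python
from ov import *
plan(pre(-62,3.5),tilt(-1.3),1)
```

```text
start [0.5386 0.1001 0.1077] [ 0.0121  0.9654 -0.003   0.2606] F [-0.9058  0.3527 -1.8586] [0.049  0.7365 0.0123] g 0.013971646081919416 t 7.7
[2.0, 0.8, 2.8, -0.0, 0.2, -0.1]
```

Now at about 6 mm out, I feel gently for the panel.

Emit:
jog_arm(
  deltas=[
    [[1,1,2,0,0.2,0,0],[0,0,0,0,0,0,0]],
  ],
)

```text
clock: 7.9
eef_pos: [0.5391, 0.1012, 0.1062]
tool_rot: [0.012, 0.966, -0.003, 0.259]
ft_force: [0.1, 0.1, -1.9]
grip_width: 0.0142
```

Emit:
jog_arm(
  deltas=[
    [[0,0,2,0,0,0,0],[0,0,0,0,0,0,0]],
  ],
)

```text
clock: 8.1
eef_pos: [0.5403, 0.1014, 0.1048]
tool_rot: [0.012, 0.966, -0.003, 0.26]
ft_force: [0.4, 0.4, -2.5]
grip_width: 0.014
```

Emit:
jog_arm(
  deltas=[
    [[0,0,1.5,0,0,0,0],[0,0,0,0,0,0,0]],
  ],
)

```text
clock: 8.3
eef_pos: [0.5411, 0.1015, 0.1034]
tool_rot: [0.012, 0.966, -0.003, 0.26]
ft_force: [-0.2, -0.3, -1.2]
grip_width: 0.014
```

Run:
```python
from ov import *
plan(pre(-62,3.5),tilt(-1.3),1)
```

```text
start [0.5411 0.1015 0.1034] [ 0.0119  0.9656 -0.0026  0.2597] F [-0.2298 -0.2974 -1.2411] [ 0.0198  0.7491 -0.0337] g 0.013988828572961957 t 8.3
[1.9, -0.7, -2.1, 0.0, 0.1, -0.1]
```

Emit:
jog_arm(
  deltas=[
    [[0,0,1.5,0,0,0,0],[0,0,0,0,0,0,0]],
  ],
)

```text
clock: 8.5
eef_pos: [0.5418, 0.1015, 0.1019]
tool_rot: [0.012, 0.966, -0.003, 0.26]
ft_force: [0.1, 0.3, -2.3]
grip_width: 0.0142
```

Emit:
jog_arm(
  deltas=[
    [[0,0,1.5,0,0,0,0],[0,0,0,0,0,0,0]],
  ],
)

```text
clock: 8.7
eef_pos: [0.5425, 0.1012, 0.1015]
tool_rot: [0.012, 0.966, -0.003, 0.26]
ft_force: [-0.5, 0.1, -1.2]
grip_width: 0.0142
```

Run:
```python
from ov import *
plan(pre(-62,3.5),tilt(-1.3),1)
```

```text
start [0.5425 0.1012 0.1015] [ 0.0119  0.9655 -0.003   0.26  ] F [-0.4778  0.1114 -1.228 ] [ 0.1278  0.8085 -0.0106] g 0.014243500819015223 t 8.7
[2.2, -0.4, -4.4, -0.0, 0.1, -0.1]
```

Emit:
jog_arm(
  deltas=[
    [[0,0,1.5,0,0,0,0],[0,0,0,0,0,0,0]],
  ],
)

```text
clock: 8.9
eef_pos: [0.5428, 0.1007, 0.1019]
tool_rot: [0.012, 0.965, -0.003, 0.261]
ft_force: [-0.3, 0.6, -1.7]
grip_width: 0.0141
```

Run:
```python
from ov import *
plan(pre(-62,3.5),tilt(-1.3),1)
```

```text
start [0.5428 0.1007 0.1019] [ 0.012   0.9653 -0.0034  0.2607] F [-0.3323  0.5774 -1.747 ] [ 0.0084  0.7118 -0.0159] g 0.014064706700900166 t 8.9
[2.7, 0.1, -4.3, -0.1, 0.2, -0.1]
```

Emit:
jog_arm(
  deltas=[
    [[0,0,2,0,0,0,0]],
  ],
)

```text
clock: 9.0
eef_pos: [0.5436, 0.0998, 0.1017]
tool_rot: [0.012, 0.965, -0.004, 0.261]
ft_force: [-27.6, -5.3, 32.3]
grip_width: 0.0142
```

Run:
```python
from ov import *
plan(pre(-62,3.5),tilt(-1.3),1)
o=get_obs();im=camera('side')
over(im,'side',o,DV,(0,0,54.5,0),(190,130,340,250),5,'ov5.png')
```

```text
start [0.5436 0.0998 0.1017] [ 0.0123  0.9651 -0.0043  0.2614] F [-27.6209  -5.2636  32.2937] [-0.8752  2.1895 -0.5223] g 0.014161146987840252 t 9.0
[3.3, 0.9, -4.9, -0.2, 0.3, -0.1]
```

View pics/ov5.png

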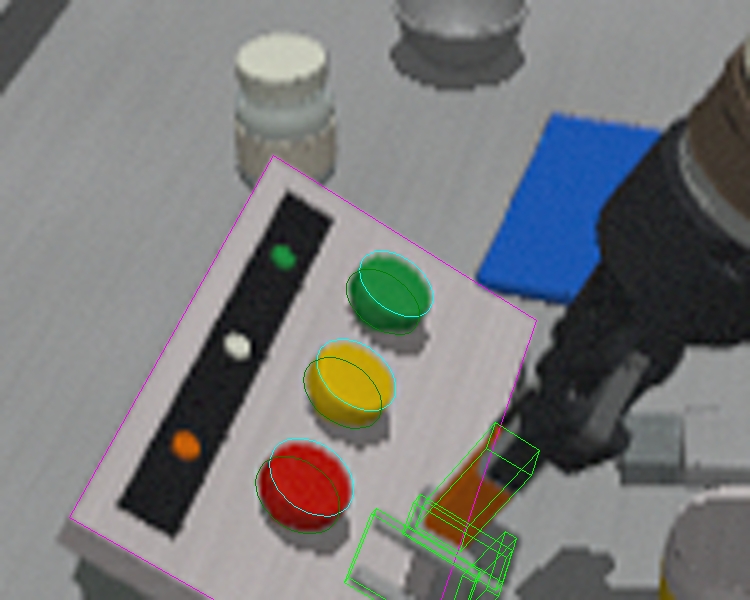

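Contact with the panel is confirmed. I back off 3.5 mm, then slide upslope.

Emit:
jog_arm(
  deltas=[
    [[1,0.5,-4,-0.2,0.3,0,0],[0,0,0,0,0,0,0]],
  ],
)

```text
clock: 9.25
eef_pos: [0.5409, 0.1005, 0.1055]
tool_rot: [0.012, 0.966, -0.002, 0.26]
ft_force: [0.6, -0.5, -2.7]
grip_width: 0.0142
```

Run:
```python
from ov import *
plan(pre(-60,2.6),tilt(-1.3),1)
```

```text
start [0.5409 0.1005 0.1055] [ 0.0119  0.9657 -0.0023  0.2596] F [ 0.6203 -0.4721 -2.6663] [-0.0418  0.7029  0.0137] g 0.014202495601524945 t 9.25
[0.9, 0.3, 0.7, 0.0, 0.1, -0.1]
```

Emit:
jog_arm(
  deltas=[
    [[-10,0,0.5,0,0,0,0],[-10,0,0,0,0,0,0],[0,0,0,0,0,0,0]],
  ],
)

```text
clock: 9.55
eef_pos: [0.5607, 0.1001, 0.1153]
tool_rot: [0.012, 0.966, -0.002, 0.26]
ft_force: [0.1, 0.4, -1.5]
grip_width: 0.0142
```

Run:
```python
from ov import *
plan(pre(0,2.6),tilt(-1.3),1)
```

```text
start [0.5607 0.1001 0.1153] [ 0.0119  0.9656 -0.0023  0.2597] F [ 0.1245  0.3659 -1.4594] [ 0.0275  0.6594 -0.0624] g 0.014226694112464888 t 9.55
[-37.1, 0.3, -0.6, 0.0, 0.1, -0.1]
```

Emit:
jog_arm(
  deltas=[
    [[-10,0,-0.4,0,0,0,0],[-10,0,-0.3,0,0,0,0],[0,0,0,0,0,0,0]],
  ],
)

```text
clock: 9.85
eef_pos: [0.579, 0.0997, 0.1254]
tool_rot: [0.012, 0.966, -0.002, 0.259]
ft_force: [0.1, 0.1, -1.2]
grip_width: 0.0139
```

Run:
```python
from ov import *
plan(pre(0,2.6),tilt(-1.3),1)
```

```text
start [0.579  0.0997 0.1254] [ 0.012   0.9658 -0.0024  0.2588] F [ 0.1204  0.1136 -1.2198] [0.0666 0.7053 0.0732] g 0.013879908980633172 t 9.85
[-16.2, 0.3, -1.1, 0.0, 0.0, -0.1]
```

Emit:
jog_arm(
  deltas=[
    [[-8,0,-1,0,0,0,0],[-6,0,-0.5,0,0,0,0],[0,0,0,0,0,0,0]],
  ],
)

```text
clock: 10.15
eef_pos: [0.5907, 0.0994, 0.1333]
tool_rot: [0.012, 0.966, -0.002, 0.258]
ft_force: [1.1, -0.6, -2.4]
grip_width: 0.0142
```

Run:
```python
from ov import *
plan(pre(0,2.6),tilt(-1.3),1)
```

```text
start [0.5907 0.0994 0.1333] [ 0.0118  0.9661 -0.0024  0.2579] F [ 1.1365 -0.6124 -2.3685] [0.0837 0.7369 0.0667] g 0.01417004940688571 t 10.15
[-2.1, 0.3, -0.1, 0.0, -0.1, -0.1]
```

Emit:
jog_arm(
  deltas=[
    [[-2.5,0,-0.3,0,0,0,0],[0,0,0,0,0,0,0]],
  ],
)

```text
clock: 10.35
eef_pos: [0.5926, 0.0993, 0.1348]
tool_rot: [0.012, 0.966, -0.002, 0.258]
ft_force: [0.2, 0.6, -2.3]
grip_width: 0.0141
```

Emit:
jog_arm(
  deltas=[
    [[0,0,-4,0,0,0,0],[0,0,-5,0,0,0,0]],
  ],
)

```text
clock: 10.55
eef_pos: [0.5867, 0.0991, 0.1407]
tool_rot: [0.012, 0.967, -0.003, 0.256]
ft_force: [6.2, 0.7, -10.9]
grip_width: 0.0143
```

Run:
```python
from ov import *
plan(pre(0,2.6),tilt(-1.3),1)
```

```text
start [0.5867 0.0991 0.1407] [ 0.0117  0.9666 -0.0027  0.2559] F [  6.2391   0.6689 -10.8958] [0.2218 0.3436 0.0836] g 0.01425246270563854 t 10.55
[-1.9, 0.6, 8.3, -0.0, -0.3, -0.1]
```

The fork is hooked (about 10 N resistance along the normal), so I pull on.

Emit:
jog_arm(
  deltas=[
    [[-1,0,-5,0,-0.2,0,0],[-0.5,0,-5,0,-0.2,0,0],[-0.5,0,-5,0,0,0,0],[0,0,-5,0,0,0,0],[0,0,-5,0,0,0,0]],
  ],
)

```text
clock: 11.05
eef_pos: [0.5734, 0.0989, 0.1637]
tool_rot: [0.012, 0.966, -0.003, 0.258]
ft_force: [0.4, -0.2, -1.3]
grip_width: 0.0141
```

Run:
```python
from ov import *
plan(pre(0,40),tilt(-1.3),1)
```

```text
start [0.5734 0.0989 0.1637] [ 0.0117  0.9661 -0.0033  0.258 ] F [ 0.4304 -0.1902 -1.3407] [0.0457 0.7023 0.0053] g 0.014059749673110649 t 11.05
[-1.8, 1.1, -2.6, -0.1, -0.1, -0.1]
```

Emit:
jog_arm(
  deltas=[
    [[0,0,-10,0,0,0,0],[0,0,-15,0,0,0,0],[0,0,-20,0,0,0,0],[0,0,-20,0,0,0,0],[0,0,0,0,0,0,0]],
  ],
)

```text
clock: 11.55
eef_pos: [0.5389, 0.0997, 0.2258]
tool_rot: [0.012, 0.966, -0.003, 0.259]
ft_force: [1.7, 0.1, -1.2]
grip_width: 0.0141
```

Run:
```python
from ov import *
a=camera('side');b=camera('wrist')
o=np.hstack([cv2.resize(a[110:260,190:340],(400,400),interpolation=cv2.INTER_CUBIC),cv2.resize(b[120:320,180:380],(400,400),interpolation=cv2.INTER_CUBIC)]);save(o,'pull.png')
plan([.47,.26,.24],tilt(-1.3,25),5)
```

```text
start [0.5383 0.0994 0.2229] [ 0.0118  0.9662 -0.0035  0.2576] F [-0.401  -0.5383 -2.1614] [-0.0094  0.7801 -0.0237] g 0.014025009313753242 t 11.65
[10.8, 31.8, -10.2, -0.0, 1.0, -0.0]
[11.0, 31.8, -10.0, -0.0, 1.0, -0.0]
[11.1, 31.8, -9.8, -0.0, 1.0, -0.0]
[11.3, 31.8, -9.6, -0.0, 1.0, -0.0]
[11.4, 31.8, -9.4, -0.0, 1.0, -0.0]
```

View pics/pull.png

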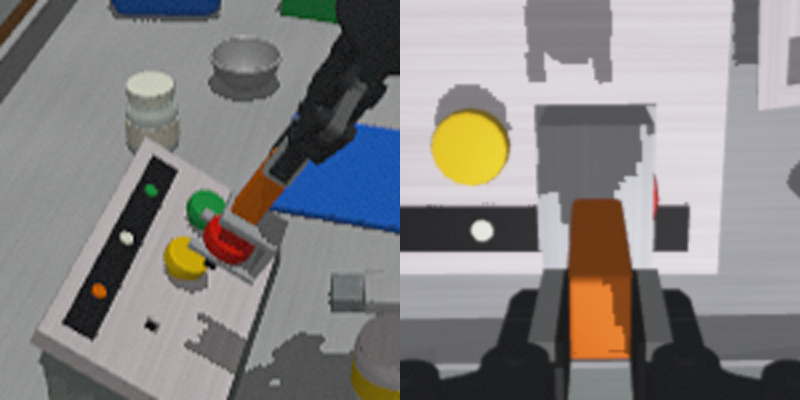

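The left half shows the red cap sitting in the fork with its stem free and the socket empty. Green and yellow are still clipped in. I carry it to the pan with the opening tilted up.

Emit:
jog_arm(
  deltas=[
    [[8,15,-8,0,0,0,0],[8,25,-8,0,0,0,0],[8,30,-8,0,0.5,0,0],[6,30,-7,0,0.5,0,0],[4,25,-5,0,0.5,0,0]],
  ],
)

```text
clock: 12.15
eef_pos: [0.4916, 0.2243, 0.2304]
tool_rot: [0.016, 0.971, -0.007, 0.24]
ft_force: [1.1, -0.0, -2.0]
grip_width: 0.0139
```

Emit:
jog_arm(
  deltas=[
    [[2,20,-2,0,0.5,0,0],[0,12,0,0,0.5,0,0],[0,5,0,0,0.5,0,0],[0,0,0,0,0,0,0]],
  ],
)

```text
clock: 12.55
eef_pos: [0.4892, 0.2657, 0.2264]
tool_rot: [0.013, 0.974, -0.008, 0.224]
ft_force: [0.7, -0.6, -2.2]
grip_width: 0.0142
```

Run:
```python
from ov import *
Rt=tilt(5,4); t=tcp_for([.515,.266,.070],Rt); print(t)
plan(t,Rt,8)
print([(r['at'],r['conf']) for r in masks_of('red_cap','wrist')] if camera('wrist') is not None else 0)
```

```text
[0.5112 0.2657 0.1244]
start [0.4892 0.2657 0.2264] [ 0.0131  0.9744 -0.0076  0.2244] F [ 0.7181 -0.5726 -2.2458] [ 0.0377  0.6493 -0.0186] g 0.014202042004835201 t 12.55
[3.1, 0.2, 12.7, -0.3, 2.7, -0.8]
[2.5, 0.2, 12.8, -0.3, 2.7, -0.8]
[1.9, 0.1, 12.9, -0.3, 2.7, -0.8]
[1.3, 0.1, 13.0, -0.3, 2.7, -0.8]
[0.6, 0.0, 13.0, -0.3, 2.7, -0.8]
[0.0, -0.0, 13.0, -0.3, 2.7, -0.8]
[-0.6, -0.1, 13.0, -0.3, 2.7, -0.8]
[-1.2, -0.2, 13.0, -0.3, 2.7, -0.8]
[]
```

Emit:
jog_arm(
  deltas=[
    [[3,0,13,-0.3,2.7,-0.8,0],[3,0,13,-0.3,2.7,-0.8,0],[2,0,13,-0.3,2.7,-0.8,0],[1,0,13,-0.3,2.7,-0.8,0]],
  ],
)

```text
clock: 13.05
eef_pos: [0.5001, 0.2606, 0.1755]
tool_rot: [-0.015, 0.991, -0.002, 0.131]
ft_force: [0.5, 0.2, -1.9]
grip_width: 0.0138
```

Emit:
jog_arm(
  deltas=[
    [[1,0,13,-0.3,2.7,-0.8,0],[0,0,13,-0.3,2.7,-0.8,0],[0,0,13,-0.3,2,-0.8,0],[0,0,5,-0.3,0,0,0],[0,0,0,0,0,0,0]],
  ],
)

```text
clock: 13.55
eef_pos: [0.5112, 0.2536, 0.1297]
tool_rot: [-0.032, 0.997, 0.004, 0.064]
ft_force: [-0.4, 0.2, -2.4]
grip_width: 0.0141
```

Run:
```python
from ov import *
Rt=tilt(5,1); t=tcp_for([.515,.266,.018],Rt); print(t)
plan(t,Rt,5)
a=camera('side');b=camera('wrist')
o=np.hstack([cv2.resize(a[200:380,190:390],(444,400),interpolation=cv2.INTER_CUBIC),cv2.resize(b[120:320,200:360],(320,400),interpolation=cv2.INTER_CUBIC)]);save(o,'pan.png')
```

```text
[0.5141 0.2659 0.0725]
start [0.5112 0.2536 0.1297] [-0.0321  0.9974  0.0037  0.0643] F [-0.3519  0.2103 -2.4099] [-0.0397  0.218  -0.023 ] g 0.014066869853728582 t 13.55
[0.7, 2.4, 11.4, 0.0, 1.3, -0.3]
[0.5, 2.4, 11.5, 0.0, 1.3, -0.3]
[0.2, 2.4, 11.5, 0.0, 1.3, -0.3]
[-0.1, 2.4, 11.5, 0.0, 1.3, -0.3]
[-0.3, 2.4, 11.5, 0.0, 1.3, -0.3]
```

View pics/pan.png

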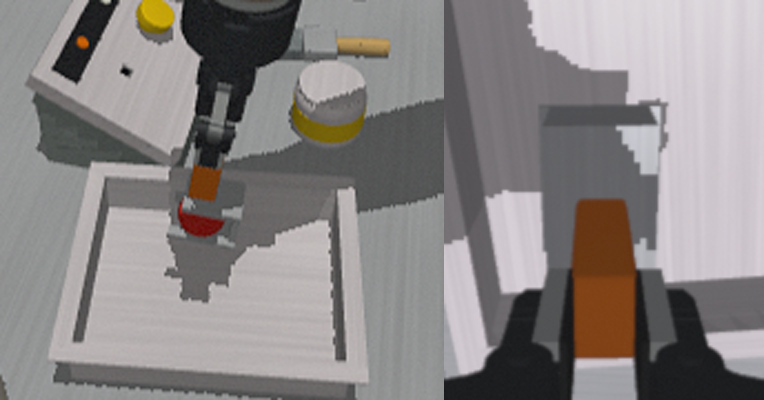

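The cap is still in the fork, above the pan floor. I shift slightly to +y and lower.

Emit:
jog_arm(
  deltas=[
    [[0.5,6,11,0,1.3,-0.3,0],[0.5,6,11,0,1.3,-0.3,0],[0,6,10,0,1.3,-0.3,0],[0,2,8,0,1.3,0,0],[0,0,0,0,0,0,0]],
  ],
)

```text
clock: 14.15
eef_pos: [0.5129, 0.2783, 0.0903]
tool_rot: [-0.042, 0.999, 0.003, 0.019]
ft_force: [0.1, 0.2, -3.4]
grip_width: 0.0142
```

Run:
```python
from ov import *
Rt=tilt(5,1); t=tcp_for([.515,.275,.018],Rt); print(t)
plan(t,Rt,1)
```

```text
[0.5141 0.2749 0.0725]
start [0.5129 0.2783 0.0903] [-0.0424  0.9989  0.0031  0.0187] F [ 0.0724  0.2415 -3.4298] [-0.0148  0.0097 -0.0606] g 0.014201014509427677 t 14.15
[-0.2, -3.6, 17.8, 0.3, 1.2, -0.1]
```

Emit:
jog_arm(
  deltas=[
    [[0,0,6,0.3,1.2,0,0],[0,0,5,0,0.5,0,0],[0,0,3,0,0,0,0],[0,0,0,0,0,0,0]],
  ],
)

```text
clock: 14.55
eef_pos: [0.5134, 0.2786, 0.0748]
tool_rot: [-0.043, 0.999, -0.001, 0.003]
ft_force: [-0.2, 0.9, -1.5]
grip_width: 0.0142
```

Run:
```python
from ov import *
plan([.514,.278,.0725],tilt(5,0),1)
```

```text
start [0.5134 0.2786 0.0748] [-0.0425  0.9991 -0.0006  0.0026] F [-0.157   0.949  -1.5403] [-0.0046 -0.0329 -0.0068] g 0.014156307997394363 t 14.55
[-0.5, -0.6, 2.3, -0.1, 0.3, -0.1]
```

Emit:
jog_arm(
  deltas=[
    [[0,0,2,0,0,0,0],[6,0,0,0,0.2,0,0],[8,0,0,0,0,0,0],[10,0,0,0,0,0,0],[10,0,0,0,0,0,0]],
  ],
)

```text
clock: 15.05
eef_pos: [0.4781, 0.2753, 0.0737]
tool_rot: [-0.042, 0.999, -0.0, 0.002]
ft_force: [-0.1, -1.0, -1.9]
grip_width: 0.0139
```

Emit:
jog_arm(
  deltas=[
    [[10,0,0,0,0,0,0],[10,0,0,0,0,0,0],[6,0,0,0,0,0,0],[0,0,0,0,0,0,0]],
  ],
)

```text
clock: 15.45
eef_pos: [0.447, 0.2727, 0.0743]
tool_rot: [-0.043, 0.999, -0.0, 0.001]
ft_force: [-0.8, -0.2, -3.1]
grip_width: 0.014
```

Run:
```python
from ov import *
plan([.456,.272,.16],tilt(5,0),1)
im=camera('side'); save(im,'s2.png',(190,200,410,380),3)
print([(r['at'],r['conf']) for r in masks_of('red_cap','side')])
```

```text
start [0.447  0.2727 0.0743] [-0.0428  0.9991 -0.0002  0.0015] F [-0.7874 -0.1983 -3.0809] [ 0.0032 -0.0542  0.0169] g 0.013978815991089735 t 15.45
[-9.2, -1.5, -85.7, -0.0, 0.2, -0.1]
[([277.4, 318.7], 0.76), ([348.9, 248.0], 0.59)]
```

View pics/s2.png

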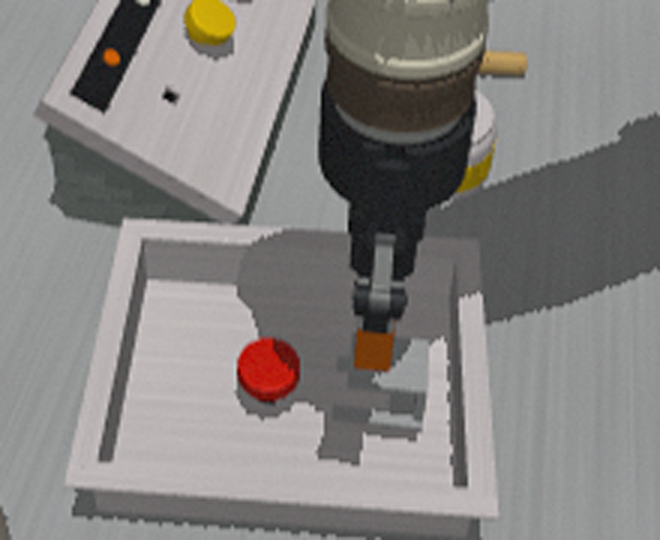

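The cap is upright in the pan at about (268,370) in the crop, clear of the fork. I lift the puller and carry it back to the board.

Emit:
jog_arm(
  deltas=[
    [[0,0,-20,0,0,0,0],[0,0,-45,0,0,0,0],[0,0,-50,0,0,0,0],[0,0,-40,0,0,0,0],[0,0,0,0,0,0,0]],
  ],
)

```text
clock: 16.05
eef_pos: [0.4488, 0.2725, 0.2329]
tool_rot: [-0.042, 0.999, -0.001, 0.001]
ft_force: [0.4, 0.2, -1.9]
grip_width: 0.0141
```

Run:
```python
from ov import *
plan([.48,-.26,.20],down(-15),13)
```

```text
start [0.4488 0.2725 0.2329] [-0.0418  0.9991 -0.001   0.0009] F [ 0.3963  0.1837 -1.8829] [ 0.0762 -0.1176  0.0234] g 0.014094543989069385 t 16.05
[1.0, -41.0, 2.6, -0.0, 0.0, 1.5]
[-0.1, -41.0, 2.6, -0.0, 0.0, 1.5]
[-1.1, -41.0, 2.6, -0.0, 0.0, 1.5]
[-2.2, -41.0, 2.6, -0.0, 0.0, 1.5]
[-3.3, -40.9, 2.6, -0.0, 0.0, 1.5]
[-4.4, -40.8, 2.6, -0.0, 0.0, 1.5]
[-5.5, -40.7, 2.6, -0.0, 0.0, 1.5]
[-6.6, -40.5, 2.6, -0.0, 0.0, 1.5]
[-7.6, -40.3, 2.6, -0.0, 0.0, 1.5]
[-8.7, -40.1, 2.6, -0.0, 0.0, 1.5]
[-9.8, -39.8, 2.5, -0.0, 0.0, 1.5]
[-10.8, -39.6, 2.5, -0.0, 0.0, 1.5]
[-11.9, -39.3, 2.5, -0.0, 0.0, 1.5]
```

Emit:
jog_arm(
  deltas=[
    [[1,-41,0,0,0,1.5,0],[0,-41,0,0,0,1.5,0],[-1,-41,0,0,0,1.5,0],[-2,-41,0,0,0,1.5,0],[-3,-41,0,0,0,1.5,0]],
  ],
)

```text
clock: 16.55
eef_pos: [0.4635, 0.0669, 0.2303]
tool_rot: [0.021, 1.0, 0.0, 0.003]
ft_force: [1.5, -0.1, -1.7]
grip_width: 0.0139
```

Emit:
jog_arm(
  deltas=[
    [[-4,-41,2,0,0,1.5,0],[-6,-41,2,0,0,1.5,0],[-7,-41,2,0,0,1.5,0],[-8,-40,2,0,0,1.5,0],[-9,-40,2,0,0,1.5,0]],
  ],
)

```text
clock: 17.05
eef_pos: [0.4772, -0.148, 0.2152]
tool_rot: [0.09, 0.996, 0.001, 0.001]
ft_force: [0.5, 1.0, -1.8]
grip_width: 0.014
```

Emit:
jog_arm(
  deltas=[
    [[-10,-36,0,0,0,1.5,0],[-8,-26,0,0,0,1.5,0],[0,0,0,0,0,0,0]],
  ],
)

```text
clock: 17.35
eef_pos: [0.482, -0.2208, 0.2105]
tool_rot: [0.121, 0.993, 0.0, -0.001]
ft_force: [1.0, 0.4, -2.4]
grip_width: 0.0139
```

Run:
```python
from ov import *
plan([.48,-.26,.085],down(-15),4)
```

```text
start [ 0.482  -0.2208  0.2105] [ 0.1211  0.9926  0.0004 -0.0008] F [ 1.0386  0.3845 -2.4087] [ 0.0237  0.0053 -0.0161] g 0.013887960382815256 t 17.35
[-1.9, -9.6, 31.4, 0.0, -0.0, 0.3]
[-2.0, -9.6, 31.4, 0.0, -0.0, 0.3]
[-2.0, -9.6, 31.4, 0.0, -0.0, 0.3]
[-2.0, -9.6, 31.4, 0.0, -0.0, 0.3]
```

Emit:
jog_arm(
  deltas=[
    [[-2,-10,31,0,0,0.3,0],[-2,-10,31,0,0,0.3,0],[-2,-10,31,0,0,0.3,0],[-2,-9,27,0,0,0.3,0],[0,0,0,0,0,0,0]],
  ],
)

```text
clock: 17.85
eef_pos: [0.4798, -0.2604, 0.0833]
tool_rot: [0.132, 0.991, 0.002, -0.001]
ft_force: [0.1, 0.7, -2.4]
grip_width: 0.0139
```

Run:
```python
from ov import *
plan([.48,-.26,.066],down(-15),1)
```

```text
start [ 0.4798 -0.2604  0.0833] [ 0.132   0.9912  0.0019 -0.0014] F [ 0.0866  0.6518 -2.3869] [ 0.0182  0.0481 -0.0125] g 0.013936945722765501 t 17.85
[-0.1, 0.4, 17.3, 0.2, -0.2, -0.2]
```

Emit:
jog_arm(
  deltas=[
    [[0,0,8,0.2,-0.2,0,0],[0,0,5,0,0,0,0],[0,0,0,0,0,0,0]],
  ],
)

```text
clock: 18.15
eef_pos: [0.4809, -0.2588, 0.0708]
tool_rot: [0.131, 0.991, 0.0, 0.001]
ft_force: [-0.2, -0.4, -2.1]
grip_width: 0.0141
```

Run:
```python
from ov import *
plan([.48,-.26,.066],down(-15),1)
```

```text
start [ 0.4809 -0.2588  0.0708] [0.131  0.9914 0.0002 0.0008] F [-0.1834 -0.3699 -2.0903] [-0.0509 -0.0158 -0.019 ] g 0.014100112471427374 t 18.15
[0.6, -1.4, 4.8, 0.0, 0.1, -0.1]
```

Emit:
jog_arm(
  deltas=[
    [[0,0,2.5,0,0,0,0],[0,0,0,0,0,0,0]],
  ],
)

```text
clock: 18.35
eef_pos: [0.4825, -0.2587, 0.0702]
tool_rot: [0.13, 0.991, -0.0, 0.003]
ft_force: [-0.7, -0.6, -1.6]
grip_width: 0.0141
```

Emit:
jog_arm(
  deltas=[
    [[0,0,1.5,0,0,0,0],[0,0,0,0,0,0,0]],
  ],
)

```text
clock: 18.55
eef_pos: [0.4836, -0.2589, 0.07]
tool_rot: [0.13, 0.991, -0.001, 0.004]
ft_force: [-0.4, -0.4, -1.8]
grip_width: 0.0142
```

Emit:
jog_arm(
  deltas=[
    [[0,0,1.5,0,0,0,0]],
  ],
)

```text
clock: 18.65
eef_pos: [0.4841, -0.2591, 0.0691]
tool_rot: [0.13, 0.991, -0.001, 0.005]
ft_force: [0.6, 0.2, -2.1]
grip_width: 0.0139
```

Emit:
jog_arm(
  deltas=[
    [[0,0,2,0,0.5,0,0],[0,0,2,0,0,0,0]],
  ],
)

```text
clock: 18.85
eef_pos: [0.4844, -0.2597, 0.0656]
tool_rot: [0.13, 0.991, -0.001, 0.001]
ft_force: [-1.5, -1.1, 10.7]
grip_width: 0.0142
```

Run:
```python
from ov import *
plan([.484,-.26,.066],down(-15),1)
```

```text
start [ 0.4844 -0.2597  0.0656] [ 0.1302  0.9915 -0.0011  0.0005] F [-1.4549 -1.0989 10.7288] [-0.1003  0.4131 -0.0067] g 0.014192214538054438 t 18.85
[0.4, -0.4, -0.4, -0.1, 0.1, 0.0]
```

Contact at the expected height, and vertical to 0.1°. Now I release.

Emit:
jog_arm(
  deltas=[
    [[0,0,0,0,0,0,0],[0,0,0,0,0,0,22],[0,0,0,0,0,0,30],[0,0,0,0,0,0,60],[0,0,0,0,0,0,80]],
  ],
)

```text
clock: 19.35
eef_pos: [0.4851, -0.2602, 0.066]
tool_rot: [0.13, 0.991, -0.001, 0.001]
ft_force: [-0.1, -0.3, -1.2]
grip_width: 0.058
```

Emit:
jog_arm(
  deltas=[
    [[0,0,0,0,0,0,80],[0,0,0,0,0,0,80]],
  ],
)

```text
clock: 19.55
eef_pos: [0.4852, -0.2601, 0.066]
tool_rot: [0.13, 0.991, -0.001, 0.001]
ft_force: [-0.2, 0.2, 0.5]
grip_width: 0.0802
```

Run:
```python
from ov import *
plan([.484,-.26,.066],down(-15),1)
im=camera('wrist'); h=cv2.cvtColor(im,cv2.COLOR_RGB2HSV); m=((h[...,0]<15)&(h[...,1]>150)).astype(np.uint8)
n,l,st,c=cv2.connectedComponentsWithStats(m); i=1+st[1:,4].argmax(); print(st[i],c[i])
```

```text
start [ 0.4852 -0.2601  0.066 ] [ 0.1303  0.9915 -0.0012  0.0012] F [-0.1672  0.1944  0.4953] [-0.0093  0.0212 -0.0262] g 0.08015466310050047 t 19.55
[1.2, -0.2, 0.0, -0.1, 0.2, 0.0]
[ 260  219   33   78 2316] [275.8718 259.2185]
```

Emit:
jog_arm(
  deltas=[
    [[0,0,-15,0,0,0,85],[0,0,-30,0,0,0,85],[0,0,-40,0,0,0,85],[0,0,-45,0,0,0,85],[0,0,-30,0,0,0,85]],
  ],
)

```text
clock: 20.1
eef_pos: [0.4807, -0.2575, 0.2246]
tool_rot: [0.13, 0.991, 0.001, -0.006]
ft_force: [1.0, -0.2, -0.6]
grip_width: 0.0853
```

Emit:
jog_arm(
  deltas=[
    [[40,0,0,0,0,0,85],[40,0,0,0,0,0,85],[30,0,0,0,0,0,85],[0,0,0,0,0,0,85],[0,0,0,0,0,0,85]],
  ],
)

```text
clock: 20.6
eef_pos: [0.3765, -0.2309, 0.232]
tool_rot: [0.13, 0.992, -0.002, 0.002]
ft_force: [1.1, -0.3, 0.2]
grip_width: 0.0847
```

Run:
```python
from ov import *
a=camera('side'); save(a,'fin.png',(90,110,460,390),2.1)
for t in('red_cap','green_cap','yellow_cap','puller_handle'): print(t,[(np.round(r['at']),round(r['conf'],2)) for r in masks_of(t,'side')][:3])
```

```text
red_cap [(array([277., 320.]), 0.61), (array([178., 239.]), 0.47)]
green_cap [(array([337., 246.]), 0.62), (array([266., 190.]), 0.5)]
yellow_cap [(array([259., 210.]), 0.8)]
puller_handle [(array([333., 161.]), 0.83), (array([392., 163.]), 0.7)]
```

View pics/fin.png

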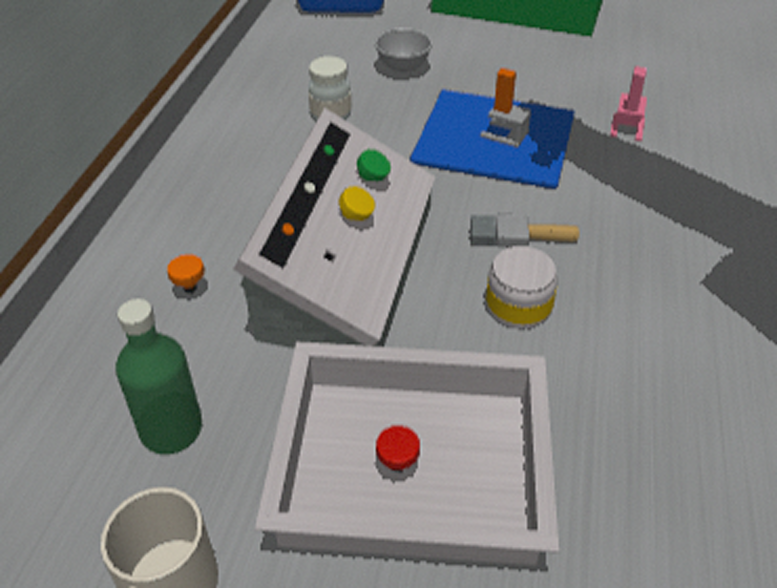

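The final picture shows the red cap in the pan at (397,447), the puller upright on the board at (505,105), and green and yellow still clipped in. Nothing else has moved. I'm handing the job in.

```bash
python3 -c "from workcell import job_done; print(job_done())"
```

```text
the job is handed in; nothing more can be done
None
```

I took the orange puller from the board, hooked its fork under the red cap and pulled it straight off the panel. I stood the cap on its stem in the wash pan, slid the fork clear, and put the puller back upright on the board. The job was handed in at about 21 s of the 64 s allowed.

**Last checks:** the final side picture shows the cap standing in the pan, the puller upright and free on the board, and the green and yellow caps still clipped in. The bystanders look undisturbed. The fingers never touched the cap.

**Off plan:**
- While feeling for the panel, the fork pressed on it briefly with about 42 N, measured at the wrist. That was through the held puller, not the arm or gripper body, and well under the 120 N wrist limit.
- The networks also reported wrong low-confidence matches, such as the loose orange cap as `red_cap`. I checked these against the pictures and rejected them.

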